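Index the carousel and hold up the ring tray

TASK

Turn the carousel by its red knob one click, so that the blue tray with the two brass rings comes to rest in the gap in the keeper rail at the yellow mark. Then take the blue tray by its handle, lift it straight up, at least 10 cm clear of the carousel, and hold it there level and still with both rings in it: finish while holding it. Leave the carousel on its click with the grey tray in its seat, and leave the things on the bench alone.

Things in the scene. Friction and masses are not known exactly. Their poses are not given: they have to be found in the camera images.
- carousel (a joint): angle of the white turning disc (310 mm across, vertical axis through hub), rad, growing anticlockwise from above. Starts at 0, on a click. Clicks at -1.047, 0, +1.047: a weighted pin behind the disc drops into a valley of its scalloped crown; stops at -1.15 and 1.15. About 3 N at the knob leaves a click; between clicks it turns easily and stays where left; within 0.1 rad it is drawn in.
- hub (a point): point on the disc's axis, at the height of the disc's top face, about 46 mm above the bench. Fixed to the grey round stand (356 mm across), whose place and heading vary. The small steel cap at the hub is 14 mm high.
- load (a point): loading place: fixed point at the height of the disc's top, 105 mm from the hub on the stand's front (robot) side, by a yellow mark. From 38 to 150 degrees on either side of it, fixed aluminium keeper rails (22 to 27 mm above the disc) overhang the trays' outer 15 mm, so a tray can be lifted out only here.
- knob_top (a point): centre of the top of the red index knob, an upright round post 18 mm in diameter and 70 mm high on the disc, 105 mm from the hub; at joint 0 it stands at the loading place. It turns with the disc.
- blue_tray: loose round blue tray, 84 mm across, 16 mm high, about 0.16 kg; origin at the centre of its underside. At its centre a thin stem with a black grip block 34 mm long (tray's x), 12 mm thick (tray's y), 32 to 58 mm above the origin. Sits with 3 mm of play in a seat (4 mm lip) on the disc, 105 mm from the hub, at first 60 degrees to either side of the knob.
- grey_tray: loose tray of the same shape and size, grey and empty, in the seat on the other side of the knob. It rides along and must stay in its seat.
- ring_a: loose brass ring, 22 mm across, 9 mm high, lying flat in the blue tray beside the stem; origin at the centre of its underside
- ring_b: a second such ring, on the stem's other side
- paste_jar: amber glass jar with a dark lid, 56 mm across, 60 mm high, standing on the bench near the carousel; leave it alone; origin at the centre of its underside
- bench_brush: brush lying on the bench beside the carousel, its handle to its -x; leave it alone; origin on the bench, within its length
- ring_stick: steel ring stick, a slim cone 110 mm high on a 60 mm foot, standing on the bench near the carousel; leave it alone; origin at the centre of its underside
Not all that is in view belongs to the job. What is shaped like the grey_tray but green or pink is not meant. Of the things that look like the blue_tray, the larger one is meant.

How it is judged:
By the outcome, as a careful person would: the job done as asked, in the order asked, and still so for the second after the job is handed in, while the arm keeps its last pose, push and grip.
It also fails if it takes over 51 s, if anything falls off the work surface, if the arm or the gripper's body presses on something with over 40 N, if the wrist force passes 120 N, or if a joint passes its speed limit or range.

ROBOT

A 6-joint arm with a two-finger parallel gripper is mounted at the origin on the work surface. World frame = base frame: x ahead of the robot, y to its left, z up, the work surface at z = 0. Lengths are in m, angles in rad, forces in N, time in s.
With the tool pointing down it reaches from about 0.4 to 0.825 m from the base axis. Payload 7 kg.
Tool frame: the origin (TCP) lies midway between the tips of the shut fingers; the grasp point (between the pads) lies 19 mm behind it; z points along the fingers, y is the line along which they close (so a half turn about z gives the same grasp; the last joint's range is limited). The gripper opens to 88 mm and grips with 3 to 60 N. Pads are 19 mm wide; open, the fingers measure 130 mm over their backs; the gripper's body (78 mm by 193 mm) begins 47 mm behind the grasp point.
Start: joints at [1.614, 0.359, 0.012, 0, -1.224, -0.288], TCP at [0.164, 0.655, 0.227] pointing down, gripper open.
Joint ranges: [-3.07, 3.07], [-1.43, 2.12], [-1.02, 1.25], [-3.03, 1.67], [-3.05, -0], [-3.03, 3.03]. Speed limits (rad/s): [2.39, 2.39, 3.01, 3.14, 3.14, 3.14].

INTERFACE

Orientations are given as [roll, pitch, yaw] about the fixed x, y, z axes, in that order (R = Rz(yaw) Ry(pitch) Rx(roll)).
In Python, from station import get_state, grab_frame, calibration, job_done, boxes_of, regions_of, spot_point gives the robot as it stands. The module is installed in compiled form; this text tells all that it offers.
- The arm moves only by the tool arm_command, never from a script. Its argument "commands" is a list of rows, each an object of numbers: "tx", "ty", "tz": the shift along the tool's x, y, z each as a share of 25 cm, from -1 to 1; "twist": the turn about the tool's z as a share of 180 degrees, from -1 to 1. A call has exactly 8 rows; each row is the pose to reach, as a shift and turn from the pose commanded when the call began, along the tool's axes at that moment, turning the shorter way round; what a row does not reach only later rows make up. A row lasts 1/12 s, in which the tool goes at most 41.7 mm and 7.16 degrees, less where a joint would pass 70% of its speed; a pose out of reach is approached as far as the arm can. A call with a number of a shift or a turn outside -1 to 1 is refused whole. A call with a gripper value outside its range is refused whole. "claw" is the opening, from 0 (shut) to 1 (fully open), set as the call begins (left out, the last holds). The fingers move at their own pace and stop on an object; "grip_force" is the grip in N (left out, the last holds). Time passes only in rows, so rows that repeat a pose let the fingers close, or fill a call up. It gives the time, the measured TCP pose, the force, the opening and the grip force at its end, in the units of the state.
- get_state(): the state, without advancing time (a new reading comes with each control period).
- grab_frame(name): name is "side" or "top" or "wrist"; returns the picture (384x512x3 uint8, red, green, blue); there is no depth.
- calibration(name): a dict with "camera_matrix" (3x3 intrinsics, pixels), "k1" (the pictures are not rectified: a ray, as slopes to the right and down, at radius r is drawn at 1 + k1 r^2 times it, then the intrinsics apply), "extrinsics" (4x4, takes a point from camera to world coordinates). Camera axes: x right, y down, z forward; pixel columns grow to the right and rows downward; lengths in m; the calibration is good to about 2 mm. A picture is of the moment at which its call begins: read the wrist's pose just before it. calibration takes no time and is no camera call; for the wrist camera it gives the pose at the moment of the call.
- job_done(): hands the job in; it is judged then, once.
Trained networks look in the newest picture that a camera, given by its name, has taken for a name from the list of things; names that differ only in an ending like _2 or _b are one class to them, and where a whole thing is asked for, a point or a joint stands for the part that bears it (a point fixed in the world has none). Each returns a list of dicts, best first, with "score" (0 to 1); they miss things now and then, are a little off and sometimes report something else, mostly with a low value. They report only what shows in the picture. A call takes as long as a camera call. They do not tell look-alikes from the thing itself.
- boxes_of(query, camera): "rect" ([left, top, right, bottom] in pixels, round what is visible of it).
- regions_of(query, camera): "region" (384x512 bool, what is visible of it) and "rect" ([left, top, right, bottom] in pixels, round what is visible of it).
- spot_point(query, camera): "uv" ([column, row] in pixels: a listed point, or the origin of a listed thing).
The state is a dict: "t": time; "q": joint angles; "qd": joint speeds; "joint_efforts": joint torques, N m; "eef_pos": TCP position; "ee_rot": TCP orientation; "force": force on the tool from outside, world axes, zero at the start; "moment": the same for the moment, N m; "width": finger opening in m; "gripper_force": force on a finger pad.
Only numpy, scipy, OpenCV 4.12 (cv2) and the standard library are available. Lean on these libraries where they do the work, as an engineer would, in place of code of your own. Each camera call takes 0.05 s, during which the arm holds its last target. There are 200 camera calls.

## Working session

There is one attempt and no reset: what is moved stays moved. The work goes in short steps, Python scripts to look and compute and a tool call to move; the robot and the scene stay as the last step left them, time stands still between calls to the robot, and variables do not carry over. Pictures are saved under pics/ and viewed, at most 10 in all, crops included, and the job is handed in when it is done.

Besides the shell and the picture viewer there is one more tool, called as name(argument=value, ...), one argument or row to a line, values as JSON. arm_command: Moves the arm, as the interface text tells. Shift numbers are shares of 25 cm and turn numbers shares of 180 degrees, none past 1 either way. Its arguments: {"type":"object","properties":{"commands":{"type":"array"},"claw":{"type":"number"},"grip_force":{"type":"number"}},"required":["commands"]}

```bash
mkdir -p pics; cat > h.py <<'E'
import numpy as np, cv2
from station import *
def ray(name,uv,cal=None):
    c=cal or calibration(name);K=np.array(c["camera_matrix"]);E=np.array(c["extrinsics"])
    d=np.array([(uv[0]-K[0,2])/K[0,0],(uv[1]-K[1,2])/K[1,1]]);s=d.copy()
    for _ in range(20): s=d/(1+c["k1"]*(s@s))
    v=E[:3,:3]@np.array([s[0],s[1],1]);return E[:3,3],v
def at(name,uv,z,cal=None):
    o,v=ray(name,uv,cal);return o+v*(z-o[2])/v[2]
def proj(name,p,cal=None):
    c=cal or calibration(name);K=np.array(c["camera_matrix"]);E=np.array(c["extrinsics"])
    q=E[:3,:3].T@(np.array(p)-E[:3,3]);s=q[:2]/q[2];s=s*(1+c["k1"]*(s@s));return K[:2,:2]@s+K[:2,2]
def tri(a,ua,b,ub):
    o,v=ray(a,ua);p,w=ray(b,ub);s=np.linalg.lstsq(np.c_[v,-w],p-o,rcond=None)[0]
    x,y=o+v*s[0],p+w*s[1];return (x+y)/2,np.linalg.norm(x-y)
E
python3 - <<'E'
from h import *
np.set_printoptions(precision=3,suppress=True)
s=get_state();print(s["t"],s["eef_pos"],s["ee_rot"],s["width"])
im=[]
for n in("top","side"):
    f=grab_frame(n);im.append(f)
    for q,z in(("hub",.046),("load",.046),("knob_top",.116),("blue_tray",.048),("grey_tray",.048),("ring_a",.05),("paste_jar",0),("ring_stick",0),("bench_brush",0)):
        for r in spot_point(q,n)[:3]: print(n,q,round(r["score"],2),np.array(r["uv"]),at(n,r["uv"],z))
o=np.vstack(im)
cv2.imwrite("pics/a.png",cv2.resize(np.hstack(im),(800,300))[:,:,::-1])
cv2.imwrite("pics/top.png",cv2.resize(im[0],(800,600))[:,:,::-1])
E
```

```text
0.0 [0.164 0.654 0.226] [ 3.14  -0.    -0.245] 0.08766192504848463
top hub 0.81 [263.1 156.2] [0.586 0.003 0.046]
top load 0.72 [275.1 198.6] [ 0.475 -0.029  0.046]
top load 0.4 [366.9 144.3] [ 0.622 -0.27   0.046]
top knob_top 0.77 [275.4 194.5] [ 0.476 -0.025  0.116]
top blue_tray 0.79 [377.8 193.4] [ 0.492 -0.294  0.048]
top blue_tray 0.64 [303.1 168.8] [ 0.554 -0.101  0.048]
top grey_tray 0.95 [136.5 225.3] [0.402 0.322 0.048]
top grey_tray 0.94 [167.8 292.1] [0.237 0.237 0.048]
top ring_a 0.67 [302.1 167.9] [ 0.556 -0.098  0.05 ]
top ring_a 0.61 [305.1 176.9] [ 0.532 -0.105  0.05 ]
top paste_jar 0.6 [161.  183.2] [0.52  0.274 0.   ]
top ring_stick 0.91 [162.  144.1] [0.627 0.276 0.   ]
top bench_brush 0.89 [365.3 139.9] [ 0.647 -0.278  0.   ]
side hub 0.93 [293.8 200.7] [ 0.589 -0.     0.046]
side hub 0.66 [301.  221.9] [ 0.58  -0.082  0.046]
side load 0.58 [252.6 211.2] [ 0.478 -0.015  0.046]
side knob_top 0.55 [252.8 187.2] [ 0.481 -0.012  0.116]
side blue_tray 0.92 [295.3 228.6] [ 0.559 -0.103  0.048]
side blue_tray 0.74 [294.1 315.6] [ 0.483 -0.329  0.048]
side grey_tray 0.73 [201.3 159.1] [0.386 0.254 0.048]
side grey_tray 0.62 [254.1 188.6] [0.503 0.072 0.048]
side grey_tray 0.62 [153.  182.2] [0.244 0.17  0.048]
side ring_a 0.53 [302.1 221.4] [ 0.582 -0.085  0.05 ]
side ring_a 0.3 [256.  188.2] [0.508 0.07  0.05 ]
side paste_jar 0.83 [239.  167.8] [0.498 0.252 0.   ]
side ring_stick 0.77 [272.8 160.9] [0.608 0.264 0.   ]
side bench_brush 0.89 [365.  297.2] [ 0.651 -0.288 -0.   ]
```

View pics/top.png

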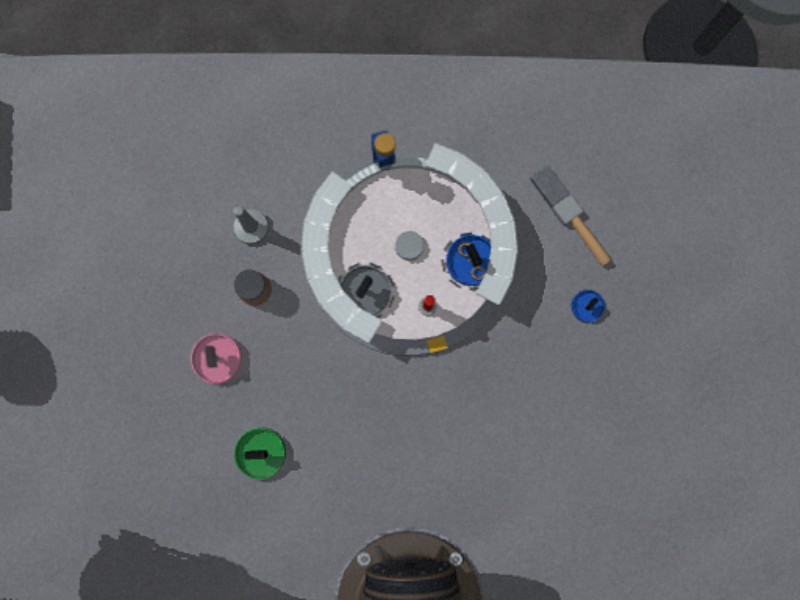

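View pics/a.png

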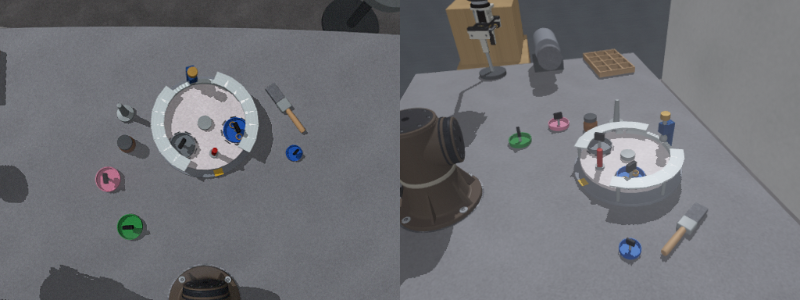

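The top view (at 800 px) shows the knob at (429,302) by the yellow mark (437,344), and the large blue tray with rings at (470,260). That is 60° anticlockwise of the knob, so the disc must turn clockwise to −1.047. The small blue tray at (588,306) is the decoy.

```bash
cat >> h.py <<'E'
np.set_printoptions(precision=3,suppress=True)
def cmd(p,yaw,start=None):
    s=get_state();p0=np.array(s["eef_pos"]);y=s["ee_rot"][2]
    if start is not None:p0,y=np.array(start[0]),start[1]
    R=np.array([[np.cos(y),np.sin(y),0],[np.sin(y),-np.cos(y),0],[0,0,-1]])
    d=(yaw-y+np.pi)%(2*np.pi)-np.pi
    return R.T@(np.array(p)-p0)/.25,-d/np.pi
E
python3 - <<'E'
from h import *
print(tri("top",(275.4,194.5),"side",(252.8,187.2)),tri("top",(263.1,156.2),"side",(293.8,200.7)))
print(cmd((.478,-.019,.226),.227))
E
```

```text
(array([ 0.476, -0.025,  0.126]), np.float64(0.003459427784336576)) (array([0.588, 0.003, 0.043]), np.float64(0.0035516008345649283))
(array([1.873, 2.31 , 0.002]), np.float64(-0.1501660315320176))
```

arm_command(
  commands=[
    {"tx":0.08,"ty":0.1},
    {"tx":0.16,"ty":0.2},
    {"tx":0.24,"ty":0.3},
    {"tx":0.32,"ty":0.4},
    {"tx":0.4,"ty":0.5},
    {"tx":0.48,"ty":0.6},
    {"tx":0.56,"ty":0.7},
    {"tx":0.624,"ty":0.77},
  ],
)

```text
invalid input
```

arm_command(
  commands=[
    {"tx":0.08,"ty":0.1},
    {"tx":0.16,"ty":0.2},
    {"tx":0.24,"ty":0.3},
    {"tx":0.32,"ty":0.4},
    {"tx":0.4,"ty":0.5},
    {"tx":0.48,"ty":0.6},
    {"tx":0.56,"ty":0.7},
    {"tx":0.624,"ty":0.77},
  ],
)

```text
invalid input
```

arm_command(
  commands=[
    {"tx":0.08,"ty":0.1,"twist":-0.03},
    {"tx":0.16,"ty":0.2,"twist":-0.06},
    {"tx":0.24,"ty":0.3,"twist":-0.09},
    {"tx":0.32,"ty":0.4,"twist":-0.12},
    {"tx":0.4,"ty":0.5,"twist":-0.15},
    {"tx":0.48,"ty":0.6,"twist":-0.15},
    {"tx":0.56,"ty":0.7,"twist":-0.15},
    {"tx":0.624,"ty":0.77,"twist":-0.15},
  ],
)

```text
invalid input
```

```bash
python3 - <<'E'
from h import *
s=get_state();print(s["t"],s["eef_pos"],s["ee_rot"],s["q"])
c=calibration("wrist");f=grab_frame("wrist");print(np.array(c["extrinsics"]))
for q,z in(("hub",.046),("load",.046),("knob_top",.116),("blue_tray",.048),("grey_tray",.048)):
    for r in spot_point(q,"wrist")[:2]: print(q,round(r["score"],2),np.array(r["uv"]),at("wrist",r["uv"],z,c))
cv2.imwrite("pics/w1.png",f[:,:,::-1])
E
```

```text
1.0 [0.164 0.655 0.227] [-3.142  0.    -0.245] [ 1.614  0.359  0.012 -0.    -1.224 -0.288]
[[-0.243 -0.935 -0.26   0.234]
 [-0.97   0.234  0.064  0.637]
 [ 0.001  0.268 -0.963  0.384]
 [ 0.     0.     0.     1.   ]]
```

View pics/w1.png

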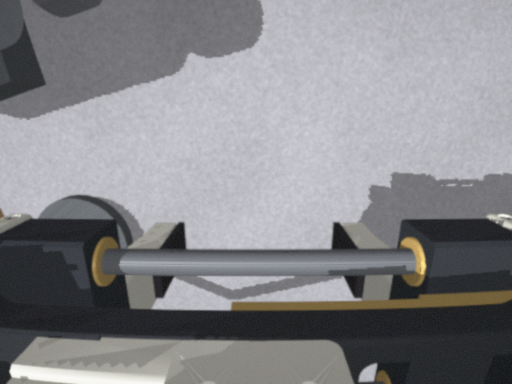

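The moves were refused, probably because each row needs all four numbers. The wrist picture only shows bench and the fingers, at about (165,250) and (355,250).

arm_command(
  commands=[
    {"tx":0.08,"ty":0.1,"tz":0,"twist":0},
    {"tx":0.16,"ty":0.2,"tz":0,"twist":0},
    {"tx":0.24,"ty":0.3,"tz":0,"twist":0},
    {"tx":0.32,"ty":0.4,"tz":0,"twist":0},
    {"tx":0.4,"ty":0.5,"tz":0,"twist":0},
    {"tx":0.48,"ty":0.6,"tz":0,"twist":0},
    {"tx":0.56,"ty":0.7,"tz":0,"twist":0},
    {"tx":0.624,"ty":0.77,"tz":0,"twist":0},
  ],
)

```text
t: 1.97
eef_pos: [0.2688, 0.428, 0.2269]
ee_rot: [-3.141, 0.0, -0.245]
force: [0.1, 1.2, -0.3]
width: 0.0875
gripper_force: 0.0
```

arm_command(
  commands=[
    {"tx":0.08,"ty":0.1,"tz":0,"twist":0},
    {"tx":0.16,"ty":0.2,"tz":0,"twist":0},
    {"tx":0.24,"ty":0.3,"tz":0,"twist":0},
    {"tx":0.32,"ty":0.4,"tz":0,"twist":0},
    {"tx":0.4,"ty":0.5,"tz":0,"twist":0},
    {"tx":0.48,"ty":0.6,"tz":0,"twist":0},
    {"tx":0.56,"ty":0.7,"tz":0,"twist":0},
    {"tx":0.624,"ty":0.77,"tz":0,"twist":0},
  ],
)

```text
t: 2.63
eef_pos: [0.3732, 0.2036, 0.2269]
ee_rot: [-3.141, -0.0, -0.245]
force: [1.4, 0.3, 0.3]
width: 0.0874
gripper_force: 0.0
```

arm_command(
  commands=[
    {"tx":0.08,"ty":0.1,"tz":0,"twist":-0.03},
    {"tx":0.16,"ty":0.2,"tz":0,"twist":-0.06},
    {"tx":0.24,"ty":0.3,"tz":0,"twist":-0.09},
    {"tx":0.32,"ty":0.4,"tz":0,"twist":-0.12},
    {"tx":0.4,"ty":0.5,"tz":0,"twist":-0.15},
    {"tx":0.48,"ty":0.6,"tz":0,"twist":-0.15},
    {"tx":0.56,"ty":0.7,"tz":0,"twist":-0.15},
    {"tx":0.624,"ty":0.77,"tz":0,"twist":-0.15},
  ],
)

```text
t: 3.3
eef_pos: [0.4782, -0.021, 0.2269]
ee_rot: [3.141, -0.001, 0.226]
force: [-0.5, -0.1, -0.1]
width: 0.0875
gripper_force: 0.0
```

```bash
python3 - <<'E'
from h import *
s=get_state();print(s["t"],s["eef_pos"],s["ee_rot"],s["q"])
c=calibration("wrist");f=grab_frame("wrist");print(np.array(c["extrinsics"]))
for q,z in(("hub",.046),("load",.046),("knob_top",.116),("blue_tray",.048),("grey_tray",.048)):
    for r in spot_point(q,"wrist")[:2]: print(q,round(r["score"],2),np.array(r["uv"]),at("wrist",r["uv"],z,c))
cv2.imwrite("pics/w2.png",f[:,:,::-1])
E
```

```text
3.3 [ 0.478 -0.021  0.227] [ 3.141 -0.001  0.226] [ 0.369  0.03  -0.405  0.    -1.135  1.428]
[[ 0.224 -0.939 -0.261  0.549]
 [-0.975 -0.215 -0.061 -0.005]
 [ 0.001  0.268 -0.963  0.385]
 [ 0.     0.     0.     1.   ]]
hub 0.92 [259.4  81.4] [0.581 0.001 0.046]
load 0.75 [260.5 170.4] [ 0.483 -0.023  0.046]
knob_top 0.72 [261.7 187.2] [ 0.481 -0.024  0.116]
blue_tray 0.89 [452.4 201.7] [ 0.5   -0.27   0.048]
blue_tray 0.7 [340.5 124.2] [ 0.557 -0.1    0.048]
grey_tray 0.96 [180.4 130.9] [0.508 0.078 0.048]
grey_tray 0.93 [  8.6 170.5] [0.414 0.287 0.048]
```

View pics/w2.png

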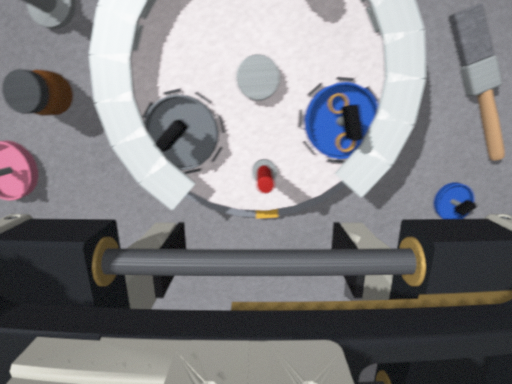

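The wrist view shows the knob top at (265,187), the blue tray at (342,122), the grey tray at (182,132) and the hub cap at (258,77), all matching the estimate. I'll descend over the knob and grip it.

arm_command(
  commands=[
    {"tx":0.01,"ty":0.012,"tz":0.1,"twist":-0.005},
    {"tx":0.01,"ty":0.012,"tz":0.2,"twist":-0.005},
    {"tx":0.01,"ty":0.012,"tz":0.3,"twist":-0.005},
    {"tx":0.01,"ty":0.012,"tz":0.4,"twist":-0.005},
    {"tx":0.01,"ty":0.012,"tz":0.48,"twist":-0.005},
    {"tx":0.01,"ty":0.012,"tz":0.53,"twist":-0.005},
    {"tx":0.01,"ty":0.012,"tz":0.568,"twist":-0.005},
    {"tx":0.01,"ty":0.012,"tz":0.568,"twist":-0.005},
  ],
)

```text
t: 4.27
eef_pos: [0.4796, -0.0207, 0.0831]
ee_rot: [3.142, 0.003, 0.243]
force: [0.0, -0.6, 0.7]
width: 0.0879
gripper_force: 0.0
```

arm_command(
  claw=0,
  grip_force=15,
  commands=[
    {"tx":0,"ty":0,"tz":0,"twist":0},
    {"tx":0,"ty":0,"tz":0,"twist":0},
    {"tx":0,"ty":0,"tz":0,"twist":0},
    {"tx":0,"ty":0,"tz":0,"twist":0},
    {"tx":0,"ty":0,"tz":0,"twist":0},
    {"tx":0,"ty":0,"tz":0,"twist":0},
    {"tx":0,"ty":0,"tz":0,"twist":0},
    {"tx":0,"ty":0,"tz":0,"twist":0},
  ],
)

```text
t: 4.93
eef_pos: [0.4808, -0.0213, 0.0847]
ee_rot: [3.142, -0.0, 0.242]
force: [0.0, 1.0, -0.0]
width: 0.0396
gripper_force: 0.0
```

```bash
python3 - <<'E'
from h import *
s=get_state();print(s["t"],s["eef_pos"],s["ee_rot"],s["width"],s["gripper_force"],s["force"])
p=np.array(s["eef_pos"]);y=s["ee_rot"][2]
h=np.array([.583,.002,0]);r=p-h;print(np.hypot(r[0],r[1]),np.degrees(np.arctan2(r[1],r[0])))
for a in np.linspace(0,-60,17):
    t=np.radians(a);c,S=np.cos(t),np.sin(t)
    q=np.array([h[0]+c*r[0]-S*r[1],h[1]+S*r[0]+c*r[1],p[2]]);print(round(a,1),*cmd(q,y+t,(p,y)))
E
```

```text
4.9333 [ 0.481 -0.021  0.085] [ 3.142 -0.     0.242] 0.039603420360261356 0.0 [ 0.044  0.97  -0.003]
0.10478469380470423 -167.1681144078294
0.0 [ 0. -0.  0.] -0.0
-3.8 [ 0.001 -0.027  0.   ] 0.02083333333333331
-7.5 [ 0.005 -0.055  0.   ] 0.04166666666666662
-11.2 [ 0.01  -0.082  0.   ] 0.06250000000000007
-15.0 [ 0.016 -0.108  0.   ] 0.08333333333333338
-18.8 [ 0.025 -0.134  0.   ] 0.10416666666666669
-22.5 [ 0.035 -0.16   0.   ] 0.125
-26.2 [ 0.047 -0.185  0.   ] 0.14583333333333331
-30.0 [ 0.06  -0.209  0.   ] 0.16666666666666663
-33.8 [ 0.075 -0.232  0.   ] 0.18749999999999992
-37.5 [ 0.091 -0.254  0.   ] 0.20833333333333337
-41.2 [ 0.109 -0.274  0.   ] 0.22916666666666669
-45.0 [ 0.128 -0.294  0.   ] 0.25
-48.8 [ 0.148 -0.312  0.   ] 0.2708333333333333
-52.5 [ 0.17 -0.33  0.  ] 0.29166666666666663
-56.2 [ 0.193 -0.345  0.   ] 0.31250000000000006
-60.0 [ 0.216 -0.359  0.   ] 0.33333333333333326
```

arm_command(
  commands=[
    {"tx":0,"ty":0,"tz":0,"twist":0},
    {"tx":0,"ty":0,"tz":0,"twist":0},
    {"tx":0,"ty":0,"tz":0,"twist":0},
    {"tx":0,"ty":0,"tz":0,"twist":0},
    {"tx":0,"ty":0,"tz":0,"twist":0},
    {"tx":0,"ty":0,"tz":0,"twist":0},
    {"tx":0,"ty":0,"tz":0,"twist":0},
    {"tx":0,"ty":0,"tz":0,"twist":0},
  ],
)

```text
t: 5.6
eef_pos: [0.4804, -0.0215, 0.0845]
ee_rot: [3.141, 0.001, 0.242]
force: [-2.3, -3.3, 2.5]
width: 0.0172
gripper_force: 15.0
```

arm_command(
  commands=[
    {"tx":0.001,"ty":-0.027,"tz":0,"twist":0.021},
    {"tx":0.005,"ty":-0.055,"tz":0,"twist":0.042},
    {"tx":0.01,"ty":-0.082,"tz":0,"twist":0.062},
    {"tx":0.016,"ty":-0.108,"tz":0,"twist":0.083},
    {"tx":0.025,"ty":-0.134,"tz":0,"twist":0.104},
    {"tx":0.035,"ty":-0.16,"tz":0,"twist":0.125},
    {"tx":0.047,"ty":-0.185,"tz":0,"twist":0.146},
    {"tx":0.06,"ty":-0.209,"tz":0,"twist":0.167},
  ],
)

```text
t: 6.27
eef_pos: [0.4805, 0.033, 0.0845]
ee_rot: [3.14, 0.004, -0.286]
force: [-11.6, 1.8, 11.7]
width: 0.0176
gripper_force: 15.0
```

arm_command(
  commands=[
    {"tx":-0.003,"ty":-0.027,"tz":0,"twist":0.021},
    {"tx":-0.003,"ty":-0.055,"tz":0,"twist":0.042},
    {"tx":0.0,"ty":-0.082,"tz":0,"twist":0.062},
    {"tx":0.006,"ty":-0.108,"tz":0,"twist":0.083},
    {"tx":0.015,"ty":-0.134,"tz":0,"twist":0.104},
    {"tx":0.025,"ty":-0.16,"tz":0,"twist":0.125},
    {"tx":0.037,"ty":-0.185,"tz":0,"twist":0.146},
    {"tx":0.05,"ty":-0.209,"tz":0,"twist":0.167},
  ],
)

```text
t: 6.93
eef_pos: [0.5081, 0.0808, 0.0845]
ee_rot: [3.141, 0.002, -0.811]
force: [-9.3, 3.1, 9.3]
width: 0.0171
gripper_force: 15.0
```

```bash
python3 - <<'E'
from h import *
s=get_state();print(s["t"],s["eef_pos"],s["ee_rot"],s["width"],s["gripper_force"],s["force"])
im=[]
for n in("top","side"):
    f=grab_frame(n);im.append(f)
    for q,z in(("blue_tray",.048),("grey_tray",.048)):
        for r in spot_point(q,n)[:3]: print(n,q,round(r["score"],2),np.array(r["uv"]),at(n,r["uv"],z))
cv2.imwrite("pics/b.png",np.hstack([cv2.resize(im[0][90:270,170:380],(400,343)),cv2.resize(im[1][130:310,180:390],(400,343))])[:,:,::-1])
E
```

```text
6.9333 [0.508 0.081 0.084] [ 3.141  0.002 -0.811] 0.017062792101757367 15.000100135803223 [-9.321  3.123  9.31 ]
top blue_tray 0.61 [273.6 198.2] [ 0.476 -0.025  0.048]
side blue_tray 0.96 [254.4 208.4] [ 0.485 -0.008  0.048]
side blue_tray 0.57 [295.8 317.3] [ 0.484 -0.333  0.048]
side grey_tray 0.92 [153.1 181.9] [0.244 0.171 0.048]
side grey_tray 0.89 [203.6 159.9] [0.392 0.248 0.048]
side grey_tray 0.6 [292.  176.2] [0.617 0.102 0.048]
```

View pics/b.png

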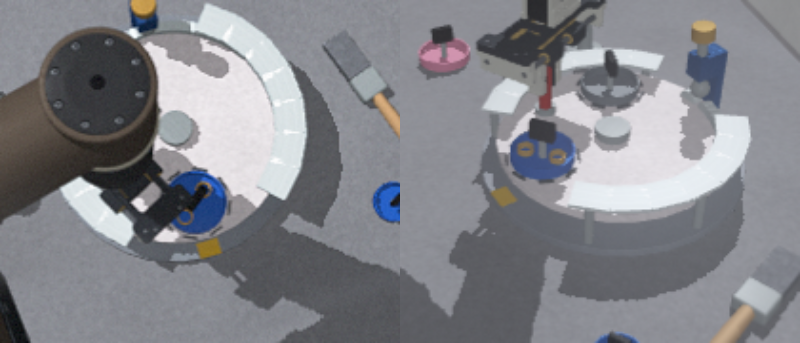

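The views show the blue tray at the yellow mark with both rings in it, and the grey tray in its seat. Next: release the knob, go straight up, then move over the load place.

arm_command(
  claw=0.5,
  commands=[
    {"tx":0,"ty":0,"tz":0,"twist":0},
    {"tx":0,"ty":0,"tz":0,"twist":0},
    {"tx":0,"ty":0,"tz":0,"twist":0},
    {"tx":0,"ty":0,"tz":0,"twist":0},
    {"tx":0,"ty":0,"tz":0,"twist":0},
    {"tx":0,"ty":0,"tz":0,"twist":0},
    {"tx":0,"ty":0,"tz":0,"twist":0},
    {"tx":0,"ty":0,"tz":0,"twist":0},
  ],
)

```text
t: 7.9
eef_pos: [0.5094, 0.0797, 0.0845]
ee_rot: [-3.142, 0.0, -0.807]
force: [-0.6, -0.4, -1.1]
width: 0.0439
gripper_force: 0.0
```

arm_command(
  commands=[
    {"tx":0,"ty":0,"tz":-0.08,"twist":0},
    {"tx":0,"ty":0,"tz":-0.16,"twist":0},
    {"tx":0,"ty":0,"tz":-0.26,"twist":0},
    {"tx":0,"ty":0,"tz":-0.36,"twist":0},
    {"tx":0,"ty":0,"tz":-0.46,"twist":0},
    {"tx":0,"ty":0,"tz":-0.54,"twist":0},
    {"tx":0,"ty":0,"tz":-0.6,"twist":0},
    {"tx":0,"ty":0,"tz":-0.6,"twist":0},
  ],
)

```text
t: 8.57
eef_pos: [0.511, 0.0803, 0.2382]
ee_rot: [-3.136, -0.002, -0.807]
force: [1.6, -0.0, 0.8]
width: 0.0438
gripper_force: 0.0
```

```bash
python3 - <<'E'
from h import *
s=get_state();print(s["t"],s["eef_pos"],s["ee_rot"],s["width"],s["force"])
print(cmd((.47,-.023,.234),.242))
E
```

```text
8.5667 [0.511 0.08  0.238] [-3.136 -0.002 -0.807] 0.043821777199322925 [ 1.62  -0.048  0.772]
(array([0.185, 0.404, 0.017]), np.float64(-0.3338395909954556))
```

arm_command(
  commands=[
    {"tx":0.03,"ty":0.06,"tz":0,"twist":-0.035},
    {"tx":0.06,"ty":0.12,"tz":0,"twist":-0.07},
    {"tx":0.09,"ty":0.18,"tz":0,"twist":-0.105},
    {"tx":0.12,"ty":0.24,"tz":0,"twist":-0.14},
    {"tx":0.14,"ty":0.3,"tz":0,"twist":-0.175},
    {"tx":0.16,"ty":0.35,"tz":0,"twist":-0.21},
    {"tx":0.18,"ty":0.4,"tz":0,"twist":-0.245},
    {"tx":0.185,"ty":0.404,"tz":0,"twist":-0.28},
  ],
)

```text
t: 9.23
eef_pos: [0.4671, -0.0249, 0.2341]
ee_rot: [-3.142, 0.001, 0.077]
force: [0.9, -0.0, 0.6]
width: 0.0438
gripper_force: 0.0
```

arm_command(
  commands=[
    {"tx":0,"ty":0,"tz":0,"twist":-0.035},
    {"tx":0,"ty":0,"tz":0,"twist":-0.053},
    {"tx":0,"ty":0,"tz":0,"twist":-0.053},
    {"tx":0,"ty":0,"tz":0,"twist":-0.053},
    {"tx":0,"ty":0,"tz":0,"twist":-0.053},
    {"tx":0,"ty":0,"tz":0,"twist":-0.053},
    {"tx":0,"ty":0,"tz":0,"twist":-0.053},
    {"tx":0,"ty":0,"tz":0,"twist":-0.053},
  ],
)

```text
t: 9.9
eef_pos: [0.4684, -0.0234, 0.2345]
ee_rot: [-3.142, 0.0, 0.238]
force: [-0.2, 0.1, -0.1]
width: 0.0436
gripper_force: 0.0
```

```bash
python3 - <<'E'
from h import *
s=get_state();print(s["t"],s["eef_pos"],s["ee_rot"],s["q"])
c=calibration("wrist");f=grab_frame("wrist");np.save("w3.npy",f)
import json;json.dump({k:np.array(v).tolist() for k,v in c.items()},open("w3.json","w"))
for q,z in(("hub",.046),("knob_top",.116),("blue_tray",.048),("grey_tray",.048)):
    for r in spot_point(q,"wrist")[:2]: print(q,round(r["score"],2),np.array(r["uv"]),at("wrist",r["uv"],z,c))
cv2.imwrite("pics/w3.png",cv2.resize(f[40:240,120:390],None,fx=2.9,fy=2.9)[:,:,::-1])
E
```

```text
9.9 [ 0.468 -0.023  0.234] [-3.142  0.     0.238] [ 0.371  0.007 -0.41  -0.    -1.154  1.438]
hub 0.58 [258.8  69.9] [0.584 0.003 0.046]
knob_top 0.73 [165.9 125.5] [0.507 0.075 0.116]
knob_top 0.59 [249.8 177.8] [ 0.476 -0.014  0.116]
blue_tray 0.88 [264.5 161.1] [ 0.484 -0.028  0.048]
blue_tray 0.63 [276.5 149.1] [ 0.502 -0.038  0.048]
grey_tray 0.83 [  7.6 160.8] [0.41  0.292 0.048]
grey_tray 0.81 [171.   24.5] [0.608 0.109 0.048]
```

View pics/w3.png

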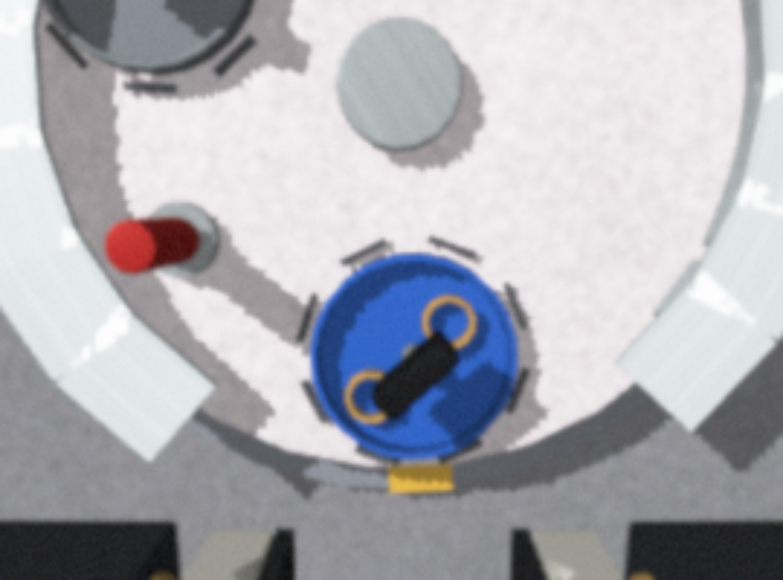

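```bash
cat > fit.py <<'E'
from h import *
import json
from scipy.optimize import minimize
f=np.load("w3.npy");c=json.load(open("w3.json"))
m=np.zeros(f.shape[:2],bool);m[145:195,240:290]=f[145:195,240:290].max(2)<55
n,l,st,ce=cv2.connectedComponentsWithStats(m.astype(np.uint8));i=1+st[1:,4].argmax();M=(l==i);print(st[i],ce[i])
S=8;B=cv2.resize(M[145:195,240:290].astype(np.uint8),None,fx=S,fy=S,interpolation=cv2.INTER_NEAREST)
def sil(p):
    x,y,a=p;u=np.array([np.cos(a),np.sin(a)]);v=np.array([-u[1],u[0]]);P=[]
    for i in(-.017,.017):
        for j in(-.006,.006):
            for z in(.078,.104): P.append((proj("wrist",[*(np.array([x,y])+i*u+j*v),z],c)-[240,145]+.5)*S)
    o=np.zeros_like(B);cv2.fillConvexPoly(o,cv2.convexHull(np.array(P).round().astype(np.int32)),1);return o
def cost(p):
    o=sil(p);return 1-(o&B).sum()/(o|B).sum()
p0=at("wrist",ce[i],.092,c);best=None
for a in np.arange(-1.5,1.6,.3):
    r=minimize(cost,[p0[0],p0[1],a],method="Nelder-Mead",options=dict(initial_simplex=[[p0[0],p0[1],a],[p0[0]+.004,p0[1],a],[p0[0],p0[1]+.004,a],[p0[0],p0[1],a+.2]]))
    if best is None or r.fun<best.fun:best=r
print(best.x,np.degrees(best.x[2]),best.fun)
E
python3 fit.py
```

```text
[249 155  28  29 387] [262.584 169.031]
[ 0.483 -0.025  2.603] 149.1369572284165 0.23553196086298955
```

```bash
for t in 40 70; do sed "s/<55/<$t/" fit.py | python3 -; done; cat >> fit.py <<'E'
v=f[145:195,240:290].copy();v=cv2.resize(v,None,fx=S,fy=S)
for k,col in((B,(0,255,0)),(sil(best.x),(255,0,0))):
    cv2.drawContours(v,cv2.findContours(k,0,2)[0],-1,col,1)
cv2.imwrite("pics/fit.png",v[:,:,::-1])
E
python3 fit.py
```

```text
[250 155  27  29 341] [262.531 169.103]
[ 0.484 -0.025  2.663] 152.57233542930774 0.3226136892751824
[249 154  29  31 415] [262.552 169.157]
[ 0.483 -0.025 -0.556] -31.852041841037455 0.18305783852002344
[249 155  28  29 387] [262.584 169.031]
[ 0.483 -0.025  2.603] 149.1369572284165 0.23553196086298955
```

View pics/fit.png

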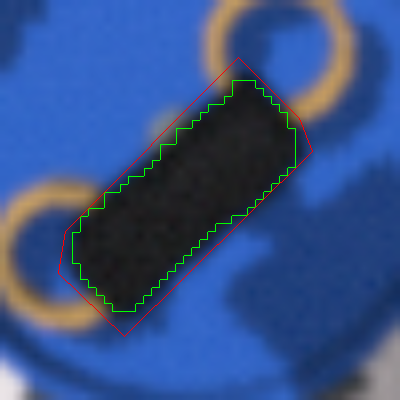

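The fit overlays the handle well: centre (0.483, −0.025), heading −31.5°.

```bash
python3 - <<'E'
from h import *
print(cmd((.483,-.025,.234),-.553))
E
```

```text
(array([0.055, 0.02 , 0.002]), np.float64(0.2520622598740435))
```

arm_command(
  claw=0.55,
  commands=[
    {"tx":0.02,"ty":0.01,"tz":0,"twist":0.035},
    {"tx":0.04,"ty":0.02,"tz":0,"twist":0.07},
    {"tx":0.055,"ty":0.02,"tz":0,"twist":0.105},
    {"tx":0.055,"ty":0.02,"tz":0,"twist":0.14},
    {"tx":0.055,"ty":0.02,"tz":0,"twist":0.175},
    {"tx":0.055,"ty":0.02,"tz":0,"twist":0.21},
    {"tx":0.055,"ty":0.02,"tz":0,"twist":0.24},
    {"tx":0.055,"ty":0.02,"tz":0,"twist":0.252},
  ],
)

```text
t: 10.82
eef_pos: [0.483, -0.0251, 0.2346]
ee_rot: [3.142, -0.0, -0.558]
force: [-1.2, -0.2, -0.3]
width: 0.0485
gripper_force: 0.0
```

arm_command(
  commands=[
    {"tx":0,"ty":0,"tz":0.05,"twist":0},
    {"tx":0,"ty":0,"tz":0.1,"twist":0},
    {"tx":0,"ty":0,"tz":0.16,"twist":0},
    {"tx":0,"ty":0,"tz":0.22,"twist":0},
    {"tx":0,"ty":0,"tz":0.28,"twist":0},
    {"tx":0,"ty":0,"tz":0.32,"twist":0},
    {"tx":0,"ty":0,"tz":0.34,"twist":0},
    {"tx":0,"ty":0,"tz":0.34,"twist":0},
  ],
)

```text
t: 11.48
eef_pos: [0.4825, -0.0252, 0.1487]
ee_rot: [3.14, 0.001, -0.553]
force: [0.4, 0.1, 0.5]
width: 0.0482
gripper_force: 0.0
```

```bash
python3 - <<'E'
from h import *
s=get_state();print(s["t"],s["eef_pos"],s["ee_rot"],s["width"],s["force"])
print(cmd((.483,-.025,.074),-.553))
E
```

```text
11.4833 [ 0.482 -0.025  0.149] [ 3.14   0.001 -0.553] 0.04821797968065808 [0.368 0.144 0.491]
(array([ 0.001, -0.002,  0.299]), np.float64(6.149665798470764e-05))
```

arm_command(
  commands=[
    {"tx":0,"ty":0,"tz":0.05,"twist":0},
    {"tx":0,"ty":0,"tz":0.1,"twist":0},
    {"tx":0,"ty":0,"tz":0.15,"twist":0},
    {"tx":0,"ty":0,"tz":0.2,"twist":0},
    {"tx":0,"ty":0,"tz":0.24,"twist":0},
    {"tx":0,"ty":0,"tz":0.27,"twist":0},
    {"tx":0,"ty":0,"tz":0.29,"twist":0},
    {"tx":0,"ty":0,"tz":0.3,"twist":0},
  ],
)

```text
t: 12.15
eef_pos: [0.4832, -0.025, 0.0745]
ee_rot: [3.142, -0.0, -0.553]
force: [0.4, -0.6, 0.5]
width: 0.0485
gripper_force: 0.0
```

arm_command(
  claw=0,
  grip_force=20,
  commands=[
    {"tx":0,"ty":0,"tz":0,"twist":0},
    {"tx":0,"ty":0,"tz":0,"twist":0},
    {"tx":0,"ty":0,"tz":0,"twist":0},
    {"tx":0,"ty":0,"tz":0,"twist":0},
    {"tx":0,"ty":0,"tz":0,"twist":0},
    {"tx":0,"ty":0,"tz":0,"twist":0},
    {"tx":0,"ty":0,"tz":0,"twist":0},
    {"tx":0,"ty":0,"tz":0,"twist":0},
  ],
)

```text
t: 12.82
eef_pos: [0.4831, -0.0251, 0.0748]
ee_rot: [-3.141, -0.0, -0.553]
force: [-1.2, -0.7, 2.2]
width: 0.0117
gripper_force: 19.9
```

arm_command(
  commands=[
    {"tx":0,"ty":0,"tz":0,"twist":0},
    {"tx":0,"ty":0,"tz":0,"twist":0},
    {"tx":0,"ty":0,"tz":0,"twist":0},
    {"tx":0,"ty":0,"tz":0,"twist":0},
    {"tx":0,"ty":0,"tz":0,"twist":0},
    {"tx":0,"ty":0,"tz":0,"twist":0},
    {"tx":0,"ty":0,"tz":0,"twist":0},
    {"tx":0,"ty":0,"tz":0,"twist":0},
  ],
)

```text
t: 13.48
eef_pos: [0.4831, -0.0251, 0.0748]
ee_rot: [-3.142, -0.0, -0.553]
force: [-1.2, 0.0, 5.4]
width: 0.0121
gripper_force: 19.9
```

arm_command(
  commands=[
    {"tx":0,"ty":0,"tz":-0.005,"twist":0},
    {"tx":0,"ty":0,"tz":-0.015,"twist":0},
    {"tx":0,"ty":0,"tz":-0.035,"twist":0},
    {"tx":0,"ty":0,"tz":-0.065,"twist":0},
    {"tx":0,"ty":0,"tz":-0.1,"twist":0},
    {"tx":0,"ty":0,"tz":-0.135,"twist":0},
    {"tx":0,"ty":0,"tz":-0.165,"twist":0},
    {"tx":0,"ty":0,"tz":-0.19,"twist":0},
  ],
)

```text
t: 14.15
eef_pos: [0.4834, -0.0249, 0.1235]
ee_rot: [-3.141, -0.001, -0.553]
force: [0.8, -0.2, -1.4]
width: 0.012
gripper_force: 19.9
```

arm_command(
  commands=[
    {"tx":0,"ty":0,"tz":-0.03,"twist":0},
    {"tx":0,"ty":0,"tz":-0.07,"twist":0},
    {"tx":0,"ty":0,"tz":-0.12,"twist":0},
    {"tx":0,"ty":0,"tz":-0.17,"twist":0},
    {"tx":0,"ty":0,"tz":-0.22,"twist":0},
    {"tx":0,"ty":0,"tz":-0.27,"twist":0},
    {"tx":0,"ty":0,"tz":-0.31,"twist":0},
    {"tx":0,"ty":0,"tz":-0.34,"twist":0},
  ],
)

```text
t: 14.82
eef_pos: [0.4832, -0.025, 0.2085]
ee_rot: [-3.141, -0.001, -0.553]
force: [-0.2, 0.0, -1.3]
width: 0.0121
gripper_force: 19.9
```

arm_command(
  commands=[
    {"tx":0,"ty":0,"tz":-0.02,"twist":0},
    {"tx":0,"ty":0,"tz":-0.035,"twist":0},
    {"tx":0,"ty":0,"tz":-0.04,"twist":0},
    {"tx":0,"ty":0,"tz":-0.04,"twist":0},
    {"tx":0,"ty":0,"tz":-0.04,"twist":0},
    {"tx":0,"ty":0,"tz":-0.04,"twist":0},
    {"tx":0,"ty":0,"tz":-0.04,"twist":0},
    {"tx":0,"ty":0,"tz":-0.04,"twist":0},
  ],
)

```text
t: 15.48
eef_pos: [0.4829, -0.0251, 0.2167]
ee_rot: [3.141, 0.0, -0.553]
force: [-0.1, -0.4, -2.1]
width: 0.0119
gripper_force: 19.9
```

```bash
python3 - <<'E'
from h import *
s=get_state();print(s["t"],s["eef_pos"],s["ee_rot"],s["width"],s["gripper_force"],s["force"])
w=grab_frame("wrist");f=grab_frame("side")
cv2.imwrite("pics/c.png",np.hstack([cv2.resize(w,(400,300)),cv2.resize(f[60:260,170:437],(400,300))])[:,:,::-1])
E
```

```text
15.4833 [ 0.483 -0.025  0.217] [ 3.141  0.    -0.553] 0.011911669612088017 19.91625040769577 [-0.056 -0.417 -2.085]
```

View pics/c.png

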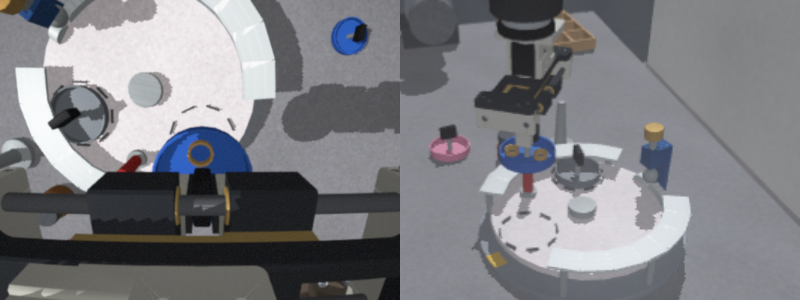

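The side view shows the tray level and about 14 cm up with both rings in it. Its empty seat is at the yellow mark, and the grey tray is still seated.

```bash
python3 -c "from station import *; print(job_done())"
```

```text
the job is handed in; nothing more can be done
None
```

I turned the carousel one click clockwise and lifted the blue tray about 14 cm straight up. At hand-in (about 15.5 s on the clock) the arm was holding it level, with both rings in it and the grey tray still in its seat.

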